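# Hook the specimen tray out from under its dust hood

## Robot

A 6-joint arm with a two-finger parallel gripper is mounted at the origin on a cart in front of the work surface, level with it; the furniture and walls round the work are solid. World frame = base frame: x ahead of the robot, y to its left, z up, the work surface at z = 0. Lengths are in mm, angles in rad, forces in N, time in s.
With the tool pointing down it reaches from about 300 to 775 mm from the base axis. Payload 14.6 kg.
Tool frame: the origin (TCP) lies on the front face of the gripper's body, between the roots of the fingers; the fingertips stand 97 mm ahead of it and the grasp point (between the pads) lies 78 mm ahead of it; z points along the fingers, y is the direction in which the jaws open and shut (so a half turn about z gives the same grasp; the last joint's range is limited). The gripper opens to 94 mm and grips with 3 to 60 N. Pads are 16 mm wide; open, the fingers measure 119 mm over their backs; the gripper's body (75 mm by 177 mm) begins 78 mm behind the grasp point.
Start: joints at [-1.408, 0.3, 1.521, -0, 1.321, -0.067], TCP at [125.274, -535.534, 302.646] pointing down, gripper open.
Joint ranges: [-3.03, 3.03], [-0.79, 2.21], [0.23, 2.52], [-1.04, 4.18], [0, 3.07], [-2.55, 2.55]. Speed limits (rad/s): [2.22, 2.22, 2.57, 3.14, 3.14, 3.14].

## Interface

Orientations are given as [roll, pitch, yaw] about the fixed x, y, z axes, in that order (R = Rz(yaw) Ry(pitch) Rx(roll)).
In Python, from bench import get_obs, snapshot, camera_params, job_done gives the robot as it stands. The module is installed in compiled form; this text tells all that it offers.
- The arm moves only by the tool step_arm, never from a script. Its argument "motion" is a list of rows, each an object of numbers: "x", "y", "z": the shift along the tool's x, y, z in m; "ax", "ay", "az": the turn, a rotation vector about the tool's x, y, z in degrees; "fingers": the finger opening in m, from 0 to 0.094. In form: [{"x": .., "y": .., "z": .., "ax": .., "ay": .., "az": .., "fingers": ..}, ...]. A call has exactly 10 rows; each row is the pose to reach, as a shift and turn from the pose measured when the call began, along the tool's axes at that moment; what a row does not reach only later rows make up. A row lasts 1/12 s, in which the tool goes at most 41.7 mm and 7.16 degrees, less where a joint would pass 70% of its speed; a pose out of reach is approached as far as the arm can. A call with a gripper value outside its range is refused whole. The fingers move at their own pace and stop on an object; "newtons" is the grip in N (left out, the last holds). Time passes only in rows, so rows that repeat a pose let the fingers close, or fill a call up. It gives the time, the measured TCP pose, the force and the opening at its end, in the units of the state.
- get_obs(): the state, without advancing time (a new reading comes with each control period).
- snapshot(name): name is "side" or "top"; returns the picture (400x640x3 uint8, red, green, blue); there is no depth.
- camera_params(name): a dict with "vertical_fov" (degrees; the focal length in pixels is half the picture's height over the tangent of half this angle, whatever the lens; pixels are square), "cx", "cy" (the principal point, pixels), "pose" (4x4, takes a point from camera to world coordinates). Camera axes: x right, y down, z forward; pixel columns grow to the right and rows downward; lengths in mm; the calibration is good to about 2 mm. A picture is of the moment at which its call begins. camera_params takes no time and is no camera call.
- job_done(): hands the job in, once; it reports no verdict.
The state is a dict: "clock": time; "qpos": joint angles; "dq": joint speeds; "joint_efforts": joint torques, N m; "tcp_pos": TCP position; "orientation": TCP orientation; "contact_force": force on the tool from outside, world axes, zero at the start; "moment": the same for the moment, N m; "gripper_width": opening from 0.0 (shut) to 1.0 (fully open).
Only numpy, scipy, OpenCV 4.12 (cv2) and the standard library are available. Lean on these libraries where they do the work, as an engineer would, in place of code of your own. Each camera call takes 0.05 s, during which the arm holds its last target. There are 200 camera calls.

## Task

Pick up the orange-handled hook, reach under the clear hood with it, hook it behind the steel bail of the blue specimen tray and draw the tray out until it presses the red sprung stop with about 13 N (at least 10 N, never above 18 N) for a good half second. Then unhook and lay the hook back on its black mat as it lay, standing on its flat underside. Only the hook may touch the tray; keep both specimens seated in it, do not bang the hood, and leave the other things where they are.

Things in the scene. Friction and masses are not known exactly. Their poses are not given: they have to be found in the camera images.
- guide: fixed slide plate 235x104x4 mm with clear hood. Origin: plate underside on its centre line, below the hood's front edge; +x along the slide into the hood, z up. Plate x -90 to 145 mm; dark side rails, inner faces y +-44 mm, whose lips (y +-38, top 22.5 mm above bench) hold the tray down. Hood x 0 to 145, 104 mm wide inside, open only to -x, roof underside 104, top 108 mm above bench
- stop: fixed dark block 14x36x13 mm (top 17 mm above bench) on the plate's near end with a red sprung pad (30 mm wide, top 15 mm above bench). Origin: centre of the block's underside, axes as guide. Pad face anywhere from x = 23 to 49 mm (guide x = -55 to -29): set anew each time, not reported, to be felt. The pad yields from about 6 N, then 3 N per mm; solid after 6 mm
- tray: loose blue tray 90x84x14 mm, 0.3 to 0.65 kg loaded, sliding on the plate between the rails (2 mm play each side), under their lips (1.5 mm play). Origin: centre of its underside; +x into the hood, as guide. Near face at x = -45 mm. Starts with its origin 65 to 85 mm inside the hood's edge. Sliding it takes about 1 to 6 N, 1 or 2 N more when pressed on the stop
- bail (a point): middle of the crossbar of the tray's steel bail: 6 mm bar along the tray's y, 38 mm above the tray's underside (42 above bench), at tray x = -35 mm, on 6 mm posts at y = +-24 mm (42 mm clear between). Behind it (+x) the space is free down to the tray top (14 mm) for 36 mm. Axes as tray
- nest_left (a point): centre of the floor of the tray's round nest at +y: 32 mm wide, 6 mm deep; a specimen's origin lies on it when it is seated. Axes as the tray.
- nest_right (a point): the same for the nest at -y.
- puck_1: black round specimen 30 mm across, 16 mm high, loose in the left nest; origin: centre of its underside
- puck_2: black round specimen 30 mm across, 18 mm high, loose in the right nest; origin: centre of its underside
- hook: hook tool, 0.13 kg: orange handle block 66 long (x), 20 wide (y), 40 mm high; origin: centre of its underside, z up. From its +x end an 8 mm steel rod runs 30 mm above the underside to x = 140 mm, then turns straight down to the underside's level. Stands by itself on its handle; grip it across the 20 mm from above
- hook_tip (a point): lower end of the hook's 8 mm down-turned tip, at (140, 0, 0) mm in the hook's frame; the tip reaches 26 mm below the rod's underside
- mat: fixed black rubber mat 230 x 90 x 3 mm on the bench where the hook lies. Origin: on the bench under the place of the hook's origin; the mat runs from x = -60 to +170 mm, y = +-45 mm; the hook lies along its x, tip to +x.
- oil_bottle: bystander: cream oil bottle with a red nozzle, 48 mm across, 160 mm high, origin at the centre of its underside
- bar_end: bystander: brown round bar end standing up, 32 mm across, 48 mm high, origin at the centre of its underside
- tape_roll: bystander: yellow tape roll lying flat, 70 mm across, 18 mm high, origin at the centre of its underside
Things that resemble listed ones, but are neither listed nor needed, are in the scene too. What is shaped like the tray but pink is not meant.

How it is judged (in metres and radians):
On the way, in this order (a step that is already met when the one before it is completed fails the run):
1. the hook's tip is down behind the tray's bail, between its posts (x of hook_tip in the frame of bail between 0.003 and 0.04 m and y of hook_tip in the frame of bail between -0.021 and 0.021 m and z of hook_tip in the frame of bail below -0.006 m), for 0.1 s.
2. the tray is drawn against the sprung stop with at least 10 N for 0.4 s, the hook still behind the bail (contact force between tray and stop above 10 N and contact force between hook and tray above 4 N and x of hook_tip in the frame of bail above 0.003 m), for 0.4 s.
At the end, for the whole second after the job is handed in: Tray flat, origin 25 mm before to 32 mm behind the hood's front edge along the slide, turned under 0.08 rad; specimens within 6 mm of their nests' centres; hook upright on the mat (tilt < 0.1 rad), origin within 30 mm and direction within 0.25 rad of the mat's, tip to +x; tray and hook at rest (x of tray in the frame of guide between -0.025 and 0.032 m and angle between the x axis of tray and the x axis of guide, either way round below 0.08 rad and angle between tray's own z axis and vertical below 0.05 rad and height (world z) of each of tray, hook below 0.008 m and distance between puck_1 and nest_left below 0.006 m and distance between puck_2 and nest_right below 0.006 m and horizontal distance between hook and mat below 0.03 m and angle between the x axis of hook and the x axis of mat, either way round below 0.25 rad and x of hook_tip in the frame of mat above 0.08 m and angle between hook's own z axis and vertical below 0.1 rad and linear speed of each of hook, tray below 0.02 m/s); the robot touches nothing.
It fails at once if the tray is pressed on the stop with more than 18 N (contact force between tray and stop above 18 N).
It fails at once if the gripper or arm touches the tray (contact force between any of the fingers, the arm and tray above 1 N).
It fails at once if the hood or slide is banged with hook or arm (over 15 N) (contact force between any of hook, the arm, the fingers and guide above 15 N).
It fails at once if a specimen is tipped or lifted out of its nest (distance between puck_1 and nest_left above 0.015 m or distance between puck_2 and nest_right above 0.015 m).
It fails at once if a bystander is moved by more than 20 mm (distance of any of oil_bottle, bar_end, tape_roll from where it was at the start of the episode above 0.02 m).
It also fails if it takes over 72 s, if anything falls off the work surface, if the arm or the gripper's body presses on something with over 40 N, if the wrist force passes 120 N, or if a joint passes its speed limit or range.

## Working session

There is one attempt and no reset: what is moved stays moved. The work goes in short steps, Python scripts to look and compute and a tool call to move; the robot and the scene stay as the last step left them, time stands still between calls to the robot, and variables do not carry over. Pictures are saved under pics/ and viewed, about 8 in all and at most 12, crops included, and the job is handed in when it is done.

Besides the shell and the picture viewer there is one more tool, called as name([rows], argument=value, ...), one row to a line, values as JSON. step_arm: Moves the arm, as the interface text tells. Its arguments: {"type":"object","properties":{"motion":{"type":"array"},"newtons":{"type":"number"}},"required":["motion"]}

```bash
mkdir -p pics
cat > h.py <<'E'
import numpy as np, cv2
from bench import get_obs, snapshot, camera_params, job_done
def ray(n,u,v):
    c=camera_params(n); f=200/np.tan(np.radians(c['vertical_fov'])/2); P=np.array(c['pose'])
    d=P[:3,:3]@np.array([(u-c['cx'])/f,(v-c['cy'])/f,1]); return P[:3,3],d
def onz(n,u,v,z):
    o,d=ray(n,u,v); return (o+d*(z-o[2])/d[2])[:2].round(1)
def proj(n,p):
    c=camera_params(n); f=200/np.tan(np.radians(c['vertical_fov'])/2); P=np.array(c['pose'])
    q=P[:3,:3].T@(np.array(p,float)-P[:3,3]); return np.array([c['cx']+f*q[0]/q[2],c['cy']+f*q[1]/q[2]]).round(1)
def save(n,name):
    im=snapshot(n)[:,:,::-1].copy(); cv2.imwrite('pics/'+name,im); return im
E
python3 - <<'E'
from h import *
save('side','s0.png');save('top','t0.png')
for n in('side','top'):print(camera_params(n))
print(get_obs())
E
```

```text
{'vertical_fov': 42.98245287861488, 'cx': 330.4881449328976, 'cy': 206.2018090588995, 'pose': array([[ 2.96505466e-01, -7.53473188e-01,  5.86824218e-01,
        -2.10364208e+02],
       [-9.54953803e-01, -2.41729821e-01,  1.72133460e-01,
        -3.02233566e+02],
       [ 1.21549664e-02, -6.11428531e-01, -7.91206300e-01,
         1.14418145e+03],
       [ 0.00000000e+00,  0.00000000e+00,  0.00000000e+00,
         1.00000000e+00]])}
{'vertical_fov': 43.82850906298704, 'cx': 318.803635037707, 'cy': 199.87552825507677, 'pose': array([[-2.27599960e-02, -9.85889342e-01,  1.65843863e-01,
         3.84264944e+02],
       [-9.99729211e-01,  2.16402153e-02, -8.55609150e-03,
        -8.55677326e+01],
       [ 4.84646251e-03, -1.65993691e-01, -9.86114905e-01,
         1.15051851e+03],
       [ 0.00000000e+00,  0.00000000e+00,  0.00000000e+00,
         1.00000000e+00]])}
{'clock': 0.1, 'qpos': array([-1.40760938e+00,  3.00407676e-01,  1.52151850e+00,  7.99131717e-06,
        1.32070616e+00, -6.66182522e-02]), 'dq': array([-1.00721319e-03, -1.63168866e-03,  2.27976057e-04, -6.68553144e-05,
       -9.62197020e-04,  8.19537221e-04]), 'joint_efforts': array([ 1.38827159e-03, -5.32641864e+01, -3.53285336e+01,  7.09580909e-02,
        2.34950980e-02, -5.44933255e-05]), 'tcp_pos': array([ 125.24975762, -535.40853327,  302.14754402]), 'orientation': array([-3.14055580e+00, -7.69336467e-05,  2.29803173e-01]), 'contact_force': array([-0.0754093 ,  0.14567419,  0.23833073]), 'moment': array([-0.02128194, -0.03634644, -0.04705446]), 'gripper_width': 0.9999234743870731}
```

View pics/s0.png

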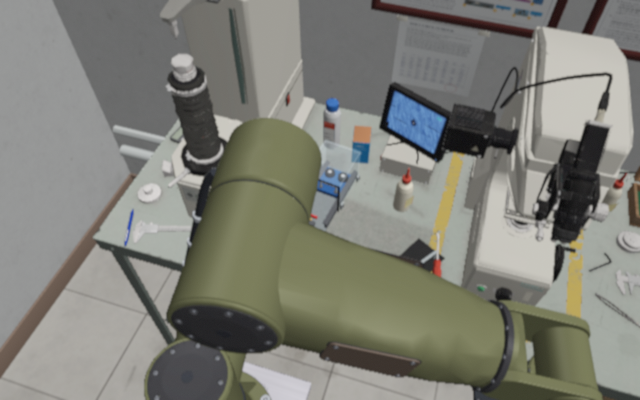

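View pics/t0.png

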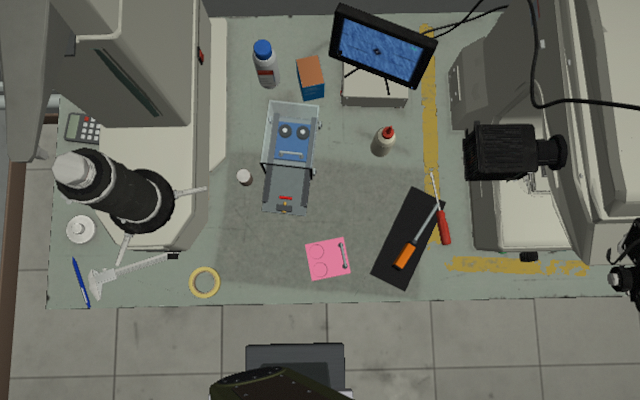

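Top view: the hook is on the black mat, with its orange handle at (403,257) and its tip near (435,200). It could be confused with the red screwdriver (445,225), the orange/blue box (311,65) and the pink tray (328,258). The blue tray is under the hood at (290,140), and the red pad is at (287,198). I'll check that choice in a close crop.

Run:
```python
from h import *
im=cv2.imread('pics/t0.png')
a=cv2.resize(im[90:220,235:335],None,fx=4,fy=4,interpolation=cv2.INTER_CUBIC)
b=cv2.resize(im[175:295,365:465],None,fx=4,fy=4,interpolation=cv2.INTER_CUBIC)
b=cv2.copyMakeBorder(b,0,40,0,0,cv2.BORDER_CONSTANT)
cv2.imwrite('pics/c0.png',np.hstack([a,b]))
hsv=cv2.cvtColor(im,cv2.COLOR_BGR2HSV)
def comp(name,m):
    n,l,st,ce=cv2.connectedComponentsWithStats(m.astype(np.uint8))
    for i in range(1,n):
        if st[i,4]>25:
            pts=np.argwhere(l==i)[:,::-1].astype(np.float32)
            print(name,st[i],ce[i].round(1),[np.round(x,1) for x in cv2.minAreaRect(pts)])
H,S,V=cv2.split(hsv)
comp('orange',(H>5)&(H<18)&(S>150)&(V>120))
comp('red',((H<5)|(H>175))&(S>150)&(V>80))
comp('blue',(H>95)&(H<115)&(S>110)&(V>80))
comp('black',(V<45)&(np.indices(H.shape)[1]>360)&(np.indices(H.shape)[1]<460)&(np.indices(H.shape)[0]>170))
comp('yellow',(H>22)&(H<32)&(S>90)&(V>120))
```

```text
orange [396 243  19  26 216] [405.1 255.5] [array([405.1, 255.5]), array([ 8.5, 25.4]), np.float64(32.5)]
red [383 126  11  12  78] [387.8 132.4] [array([388. , 131.5]), array([11., 10.]), np.float64(90.0)]
red [279 196  13   4  33] [285.  197.4] [array([285. , 197.4]), array([12.3,  2.3]), np.float64(6.3)]
red [438 210  13  35 245] [443.6 227.6] [array([443.5, 226.8]), array([33.9,  7.6]), np.float64(78.7)]
blue [ 339   19   84   63 2828] [378.5  49.9] [array([377. ,  49.7]), array([83.2, 36.3]), np.float64(21.4)]
blue [254  40  18  18 242] [262.7  48. ] [array([262.5,  48.5]), array([17., 17.]), np.float64(90.0)]
blue [304  84  21  12 118] [312.9  89.4] [array([314. ,  89.5]), array([11., 20.]), np.float64(90.0)]
blue [275 122  35  40 735] [291.8 143.7] [array([292. , 141.4]), array([31.6, 37.1]), np.float64(7.1)]
blue [ 72 258  19  50 156] [ 80.5 280.4] [array([ 81. , 282.4]), array([51.9,  3.5]), np.float64(71.6)]
black [ 371  187   67  104 3091] [405.7 238.5] [array([407.8, 238.2]), array([38.8, 96.9]), np.float64(25.4)]
black [439 200   6  10  32] [441.7 204.2] [array([442.2, 2
[... 194 characters left out ...]
rray([429.,  34.]), array([4., 8.]), np.float64(90.0)]
yellow [ 421   55   19  144 1709] [429.7 127.8] [array([429.4, 126.7]), array([143.1,  14.9]), np.float64(88.1)]
yellow [427 223  14  21 128] [434.7 235.6] [array([436.7, 235.3]), array([11.4, 21.9]), np.float64(24.2)]
yellow [ 444  256  101   19 1259] [493.6 264.8] [array([494.2, 264.5]), array([100.3,  15.4]), np.float64(2.2)]
yellow [546 259  13  16 111] [551.3 266.8] [array([551.1, 266.7]), array([ 9.3, 16.7]), np.float64(21.8)]
yellow [559 260  31  16 256] [574.6 267.2] [array([574.1, 267.3]), array([30. , 14.9]), np.float64(6.3)]
yellow [189 267  32  31 357] [204.9 282.2] [array([204.5, 282. ]), array([30., 31.]), np.float64(90.0)]
```

View pics/c0.png

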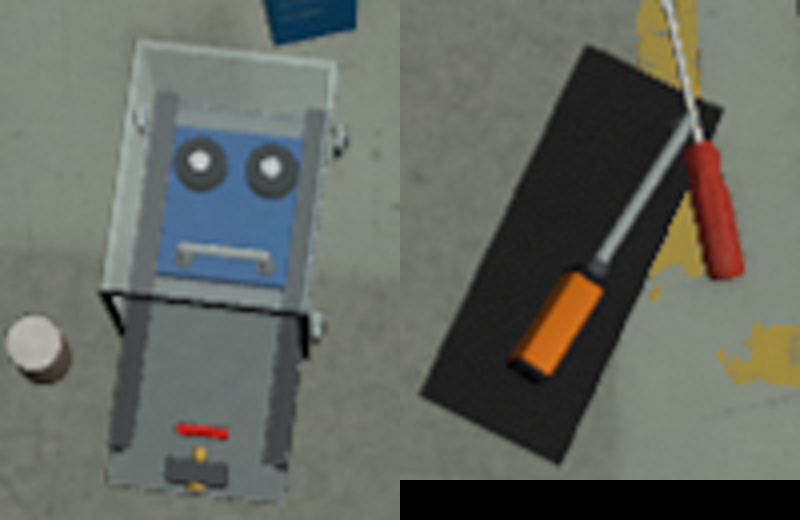

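```bash
cat > m.py <<'E'
from h import *
A=lambda x,y:(235+x/4-.4,90+y/4-.4)
B=lambda x,y:(365+(x-400)/4-.4,175+y/4-.4)
def fr(n,P,z): return np.array([onz(n,*p,z) for p in P])
M=fr('top',[B(590,45),B(722,105),B(560,465),B(420,395)],3); print('mat',M)
d=(M[0]+M[1]-M[2]-M[3]);L=np.linalg.norm(d)/2;d/=np.linalg.norm(d);c=M.mean(0);o=c-55*d
print('mat c',c,'o',o,'yaw',np.arctan2(d[1],d[0]),L, np.linalg.norm(M[0]-M[1]))
h=fr('top',[B(583,268),B(605,288),B(548,372),B(515,352),B(688,118)],43);print('handle',h)
p=fr('top',[A(107,487),A(285,503)],4);print('plate near',p,np.linalg.norm(p[0]-p[1]))
t=fr('top',[A(138,42),A(335,62),A(308,313),A(102,292)],108);print('hood top',t)
g=(t[0]+t[1]-t[2]-t[3]);g/=np.linalg.norm(g);s=p[1]-p[0];s/=np.linalg.norm(s)
print('yaws',np.arctan2(g[1],g[0]),np.arctan2(s[0],-s[1]),'near mid',p.mean(0),'hoodfront mid',t[2:].mean(0))
print('rails',fr('top',[A(113,450),A(160,95),A(275,468),A(318,112)],22.5))
b=fr('top',[A(183,250),A(265,258)],45);print('bail',b,np.linalg.norm(b[0]-b[1]),b.mean(0))
r=fr('top',[A(178,430),A(228,436),],15);print('pad',r)
k=fr('top',[A(196,474)],17);print('block',k)
k=fr('top',[A(200,163),A(272,170)],26);print('pucks',k)
print('bottle',onz('top',387.8,132.4,160),'bar',onz('top',*A(35,338),48))
E
python3 m.py
```

```text
mat [[ 605.9 -315.9]
 [ 568.4 -391.3]
 [ 363.4 -285.7]
 [ 404.5 -207.7]]
mat c [ 485.55 -300.15] o [ 436.87482203 -274.54283206] yaw -0.484295365851904 229.60368028409303 84.2105100328932
handle [[ 471.7 -297.1]
 [ 460.3 -308.8]
 [ 414.8 -274.7]
 [ 426.1 -257. ]
 [ 555.  -360.9]]
plate near [[552.9  38.8]
 [541.3 -64.6]] 104.04864247072135
hood top [[784.5   9.6]
 [770.7 -98.4]
 [629.7 -80.7]
 [643.7  29.9]]
yaws -0.13403886561778117 -0.11171856656183399 near mid [547.1 -12.9] hoodfront mid [636.7 -25.4]
rails [[571.6  33.3]
 [784.1   4.6]
 [559.1 -59.5]
 [771.6 -88.7]]
bail [[683.1  -9.6]
 [677.4 -56.5]] 47.2451055666087 [680.25 -33.05]
pad [[583.8  -3.6]
 [579.6 -32.5]]
block [[557.5 -13.8]]
pucks [[740.7 -18.8]
 [735.5 -61. ]]
bottle [ 689.3 -240.1] bar [632.7  74.5]
```

Run:
```python
from m import *
im=cv2.imread('pics/t0.png');H,S,V=cv2.split(cv2.cvtColor(im,cv2.COLOR_BGR2HSV))
yy,xx=np.indices(H.shape)
m=((V>95)&(S<60)&(yy>203)&(yy<243)&(xx>405)&(xx<438)&((xx-411)/(437-411)-(238-yy)/(203-238)*-1<.35)).astype(np.uint8)
n,l,st,ce=cv2.connectedComponentsWithStats(m);i=1+np.argmax(st[1:,4]);print(st[i])
p=np.argwhere(l==i)[:,::-1].astype(np.float32);vx,vy,x0,y0=cv2.fitLine(p,cv2.DIST_L2,0,.01,.01).ravel();print(vx,vy,x0,y0)
a=onz('top',x0,y0,36);b=onz('top',x0+10*vx,y0+10*vy,36);e=b-a;e=e/np.linalg.norm(e);e*=np.sign(e[0]);print('rod',a,e,np.arctan2(e[1],e[0]))
m=((H>5)&(H<18)&(S>120)&(V>100)&(xx>390)&(xx<420)&(yy>235)&(yy<280))
q=np.argwhere(m)[:,::-1];Q=np.array([onz('top',*t,43) for t in q]);s=(Q-a)@e;w=(Q-a)@np.array([-e[1],e[0]])
P=np.array([onz('top',*t,36) for t in p]);print('rod extent',((P-a)@e).min(),((P-a)@e).max(),'handle',s.min(),s.max(),w.min(),w.max(),np.median(w))
tip=onz('top',*B(690,117),37);print('rodend',tip,(tip-a)@e)
```

```text
mat [[ 605.9 -315.9]
 [ 568.4 -391.3]
 [ 363.4 -285.7]
 [ 404.5 -207.7]]
mat c [ 485.55 -300.15] o [ 436.87482203 -274.54283206] yaw -0.484295365851904 229.60368028409303 84.2105100328932
handle [[ 471.7 -297.1]
 [ 460.3 -308.8]
 [ 414.8 -274.7]
 [ 426.1 -257. ]
 [ 555.  -360.9]]
plate near [[552.9  38.8]
 [541.3 -64.6]] 104.04864247072135
hood top [[784.5   9.6]
 [770.7 -98.4]
 [629.7 -80.7]
 [643.7  29.9]]
yaws -0.13403886561778117 -0.11171856656183399 near mid [547.1 -12.9] hoodfront mid [636.7 -25.4]
rails [[571.6  33.3]
 [784.1   4.6]
 [559.1 -59.5]
 [771.6 -88.7]]
bail [[683.1  -9.6]
 [677.4 -56.5]] 47.2451055666087 [680.25 -33.05]
pad [[583.8  -3.6]
 [579.6 -32.5]]
block [[557.5 -13.8]]
pucks [[740.7 -18.8]
 [735.5 -61. ]]
bottle [ 689.3 -240.1] bar [632.7  74.5]
[414 204  24  37 129]
0.53343976 -0.84583807 425.9225 222.07751
rod [ 515.6 -336. ] [ 0.81984282 -0.57258864] -0.6096598667120816
rod extent -48.196347214735596 49.17104923611576 handle -119.27932253362816 -62.02956815902334 -9.528395461342912 10.229816542149152 0.22383010370809603
rodend [ 556.5 -363.6] 49.335017800460136
```

step_arm([
  {"x": 0.036,"y": -0.017,"z": 0.005,"az": 5,"fingers": 0.06},
  {"x": 0.073,"y": -0.035,"z": 0.01,"az": 10,"fingers": 0.06},
  {"x": 0.109,"y": -0.052,"z": 0.015,"az": 15,"fingers": 0.06},
  {"x": 0.146,"y": -0.07,"z": 0.02,"az": 20,"fingers": 0.06},
  {"x": 0.182,"y": -0.087,"z": 0.025,"az": 25,"fingers": 0.06},
  {"x": 0.218,"y": -0.105,"z": 0.03,"az": 30,"fingers": 0.06},
  {"x": 0.255,"y": -0.122,"z": 0.035,"az": 35,"fingers": 0.06},
  {"x": 0.291,"y": -0.14,"z": 0.04,"az": 40,"fingers": 0.06},
  {"x": 0.327,"y": -0.157,"z": 0.045,"az": 44,"fingers": 0.06},
  {"x": 0.3635,"y": -0.1745,"z": 0.05,"az": 48.1,"fingers": 0.06},
])

```text
invalid input
```

```bash
python3 -c "
from h import *
o=get_obs();print(o['tcp_pos'],o['orientation'],o['qpos'],o['contact_force'])
save('side','s1.png');save('top','t1.png')"
```

```text
[ 125.24975762 -535.40853327  302.14754402] [-3.14055580e+00 -7.69336467e-05  2.29803173e-01] [-1.40760938e+00  3.00407676e-01  1.52151850e+00  7.99131717e-06
  1.32070616e+00 -6.66182522e-02] [-0.0754093   0.14567419  0.23833073]
```

step_arm([
  {"x": 0.036,"y": -0.017,"z": 0.005,"ax": 0,"ay": 0,"az": 5,"fingers": 0.06},
  {"x": 0.073,"y": -0.035,"z": 0.01,"ax": 0,"ay": 0,"az": 10,"fingers": 0.06},
  {"x": 0.109,"y": -0.052,"z": 0.015,"ax": 0,"ay": 0,"az": 15,"fingers": 0.06},
  {"x": 0.146,"y": -0.07,"z": 0.02,"ax": 0,"ay": 0,"az": 20,"fingers": 0.06},
  {"x": 0.182,"y": -0.087,"z": 0.025,"ax": 0,"ay": 0,"az": 25,"fingers": 0.06},
  {"x": 0.218,"y": -0.105,"z": 0.03,"ax": 0,"ay": 0,"az": 30,"fingers": 0.06},
  {"x": 0.255,"y": -0.122,"z": 0.035,"ax": 0,"ay": 0,"az": 35,"fingers": 0.06},
  {"x": 0.291,"y": -0.14,"z": 0.04,"ax": 0,"ay": 0,"az": 40,"fingers": 0.06},
  {"x": 0.327,"y": -0.157,"z": 0.045,"ax": 0,"ay": 0,"az": 44,"fingers": 0.06},
  {"x": 0.3635,"y": -0.1745,"z": 0.05,"ax": 0,"ay": 0,"az": 48.1,"fingers": 0.06},
])

```text
clock: 1.03
tcp_pos: [440.7, -281.1, 252.3]
orientation: [-3.141, 0.0, -0.613]
contact_force: [0.0, -1.9, -0.1]
gripper_width: 0.64
```

step_arm([
  {"x": 0,"y": 0.002,"z": 0.02,"ax": 0,"ay": 0,"az": 0,"fingers": 0.06},
  {"x": 0,"y": 0.002,"z": 0.04,"ax": 0,"ay": 0,"az": 0,"fingers": 0.06},
  {"x": 0,"y": 0.002,"z": 0.06,"ax": 0,"ay": 0,"az": 0,"fingers": 0.06},
  {"x": 0,"y": 0.002,"z": 0.08,"ax": 0,"ay": 0,"az": 0,"fingers": 0.06},
  {"x": 0,"y": 0.002,"z": 0.098,"ax": 0,"ay": 0,"az": 0,"fingers": 0.06},
  {"x": 0,"y": 0.002,"z": 0.112,"ax": 0,"ay": 0,"az": 0,"fingers": 0.06},
  {"x": 0,"y": 0.002,"z": 0.124,"ax": 0,"ay": 0,"az": 0,"fingers": 0.06},
  {"x": 0,"y": 0.002,"z": 0.134,"ax": 0,"ay": 0,"az": 0,"fingers": 0.06},
  {"x": 0,"y": 0.002,"z": 0.141,"ax": 0,"ay": 0,"az": 0,"fingers": 0.06},
  {"x": 0,"y": 0.002,"z": 0.146,"ax": 0,"ay": 0,"az": 0,"fingers": 0.06},
])

```text
clock: 1.87
tcp_pos: [439.5, -282.6, 105.6]
orientation: [-3.141, 0.001, -0.613]
contact_force: [0.9, 0.3, 0.2]
gripper_width: 0.644
```

step_arm([
  {"x": 0,"y": 0,"z": 0,"ax": 0,"ay": 0,"az": 0,"fingers": 0.04},
  {"x": 0,"y": 0,"z": 0,"ax": 0,"ay": 0,"az": 0,"fingers": 0.03},
  {"x": 0,"y": 0,"z": 0,"ax": 0,"ay": 0,"az": 0,"fingers": 0.02},
  {"x": 0,"y": 0,"z": 0,"ax": 0,"ay": 0,"az": 0,"fingers": 0.01},
  {"x": 0,"y": 0,"z": 0,"ax": 0,"ay": 0,"az": 0,"fingers": 0.005},
  {"x": 0,"y": 0,"z": 0,"ax": 0,"ay": 0,"az": 0,"fingers": 0},
  {"x": 0,"y": 0,"z": 0,"ax": 0,"ay": 0,"az": 0,"fingers": 0},
  {"x": 0,"y": 0,"z": 0,"ax": 0,"ay": 0,"az": 0,"fingers": 0},
  {"x": 0,"y": 0,"z": 0,"ax": 0,"ay": 0,"az": 0,"fingers": 0},
  {"x": 0,"y": 0,"z": 0,"ax": 0,"ay": 0,"az": 0,"fingers": 0},
], newtons=50)

```text
clock: 2.7
tcp_pos: [439.5, -282.7, 105.8]
orientation: [-3.141, 0.001, -0.613]
contact_force: [-1.3, 1.4, 5.3]
gripper_width: 0.207
```

step_arm([
  {"x": 0,"y": 0,"z": -0.003,"ax": 0,"ay": 0,"az": 0,"fingers": 0},
  {"x": 0,"y": 0,"z": -0.01,"ax": 0,"ay": 0,"az": 0,"fingers": 0},
  {"x": 0,"y": 0,"z": -0.02,"ax": 0,"ay": 0,"az": 0,"fingers": 0},
  {"x": 0,"y": 0,"z": -0.035,"ax": 0,"ay": 0,"az": 0,"fingers": 0},
  {"x": 0,"y": 0,"z": -0.05,"ax": 0,"ay": 0,"az": 0,"fingers": 0},
  {"x": 0,"y": 0,"z": -0.065,"ax": 0,"ay": 0,"az": 0,"fingers": 0},
  {"x": 0,"y": 0,"z": -0.08,"ax": 0,"ay": 0,"az": 0,"fingers": 0},
  {"x": 0,"y": 0,"z": -0.09,"ax": 0,"ay": 0,"az": 0,"fingers": 0},
  {"x": 0,"y": 0,"z": -0.1,"ax": 0,"ay": 0,"az": 0,"fingers": 0},
  {"x": 0,"y": 0,"z": -0.1,"ax": 0,"ay": 0,"az": 0,"fingers": 0},
])

```text
clock: 3.53
tcp_pos: [440.0, -283.0, 207.9]
orientation: [-3.141, -0.002, -0.613]
contact_force: [0.6, -0.1, -0.1]
gripper_width: 0.21
```

step_arm([
  {"x": -0.01,"y": -0.02,"z": 0,"ax": 0,"ay": 0,"az": -2.5,"fingers": 0},
  {"x": -0.025,"y": -0.047,"z": 0,"ax": 0,"ay": 0,"az": -5.5,"fingers": 0},
  {"x": -0.041,"y": -0.077,"z": 0,"ax": 0,"ay": 0,"az": -9,"fingers": 0},
  {"x": -0.058,"y": -0.108,"z": 0,"ax": 0,"ay": 0,"az": -12.5,"fingers": 0},
  {"x": -0.075,"y": -0.14,"z": 0,"ax": 0,"ay": 0,"az": -16,"fingers": 0},
  {"x": -0.092,"y": -0.171,"z": 0,"ax": 0,"ay": 0,"az": -19.5,"fingers": 0},
  {"x": -0.108,"y": -0.201,"z": 0,"ax": 0,"ay": 0,"az": -23,"fingers": 0},
  {"x": -0.121,"y": -0.225,"z": 0,"ax": 0,"ay": 0,"az": -25.5,"fingers": 0},
  {"x": -0.13,"y": -0.24,"z": 0,"ax": 0,"ay": 0,"az": -27,"fingers": 0},
  {"x": -0.1327,"y": -0.2466,"z": 0,"ax": 0,"ay": 0,"az": -27.7,"fingers": 0},
])

```text
clock: 4.37
tcp_pos: [473.1, -2.9, 207.2]
orientation: [3.141, -0.001, -0.126]
contact_force: [-0.4, -0.1, -0.9]
gripper_width: 0.21
```

```bash
python3 -c "
from h import *
o=get_obs();print(o['tcp_pos'],o['orientation'],o['contact_force'],o['moment'],o['gripper_width'])
s=save('side','s2.png');t=save('top','t2.png')
a=cv2.resize(s[110:260,230:380],(600,600));b=cv2.resize(t[90:240,230:330],(400,600))
cv2.imwrite('pics/c2.png',cv2.resize(np.hstack([a,b]),(800,480)))"
```

```text
[473.12443916  -2.90108524 207.21661962] [ 3.14099235e+00 -1.21099883e-03 -1.26186739e-01] [-0.38861295 -0.05447456 -0.8996051 ] [ 0.03705285  0.07805937 -0.03919979] 0.20951300056967145
```

View pics/c2.png

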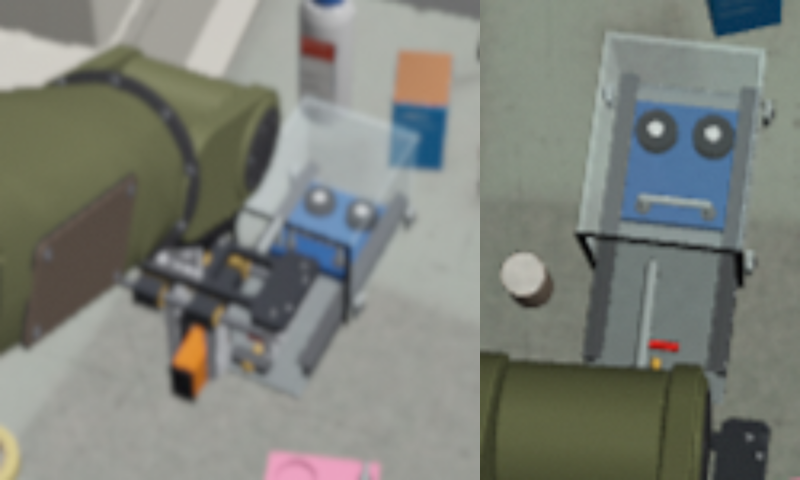

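Both crops show the hook held level, rod pointing along the slide. The rod end is at top px (284.1,172.8), in front of the hood, and the tray and pucks are undisturbed.

Run:
```python
from h import *
im=cv2.imread('pics/t2.png')
print(onz('top',284.1,172.8,138),onz('top',281.5,200,138))
for p in [(616,-21,138),(473+100,-2.9-12.6,138)]: print(proj('top',p))
G=np.array([636.4,-25]);e=np.array([.9916,-.1296]);n=-np.array([e[1],-e[0]])
for u,v in [(284.1,172.8)]: 
  d=onz('top',u,v,138)-G; print(d@e,d@n)
f=lambda x,y:(230+(x-480)/3.2,90+y/3.2)
b=np.array([onz('top',*f(*q),45) for q in [(642,203),(709,211)]]);print(b,b.mean(0),(b.mean(0)-G)@e,(b.mean(0)-G)@n)
g=cv2.cvtColor(im,cv2.COLOR_BGR2GRAY)
for r in (174,180,190,198): print(r,g[r,274:294])
```

```text
[613.3 -23.4] [556.  -17.4]
[283.  171.6]
[280.5 191.9]
-23.113320000000023 -1.4072000000000011
[[679.9 -10.2]
 [673.  -58. ]] [676.45 -34.1 ] 40.892940000000074 -3.8330799999999927
174 [117 119 119 118 120 120 120  91 117 152 160 124 113 118 118 119 116 116
 117 118]
180 [119 119 120 117 117 118 107 103 145 163 135 119 119 119 120 118 120 123
 120 117]
190 [117 118 118 117 118  97 111 150 160 131 114 116 115 117 119 118 120 119
 120 117]
198 [116 116 115 116  99 106 148 164 111  67  56  57  59  66  77  81  83  83
 114 118]
```

step_arm([
  {"x": 0,"y": 0,"z": 0.005,"ax": 0,"ay": 0,"az": 0,"fingers": 0},
  {"x": 0,"y": 0.001,"z": 0.012,"ax": 0,"ay": 0,"az": 0,"fingers": 0},
  {"x": 0,"y": 0.001,"z": 0.02,"ax": 0,"ay": 0,"az": 0,"fingers": 0},
  {"x": 0,"y": 0.001,"z": 0.028,"ax": 0,"ay": 0,"az": 0,"fingers": 0},
  {"x": 0,"y": 0.001,"z": 0.036,"ax": 0,"ay": 0,"az": 0,"fingers": 0},
  {"x": 0,"y": 0.001,"z": 0.042,"ax": 0,"ay": 0,"az": 0,"fingers": 0},
  {"x": 0,"y": 0.001,"z": 0.046,"ax": 0,"ay": 0,"az": 0,"fingers": 0},
  {"x": 0,"y": 0.001,"z": 0.048,"ax": 0,"ay": 0,"az": 0,"fingers": 0},
  {"x": 0,"y": 0.001,"z": 0.048,"ax": 0,"ay": 0,"az": 0,"fingers": 0},
  {"x": 0,"y": 0.001,"z": 0.048,"ax": 0,"ay": 0,"az": 0,"fingers": 0},
])

```text
clock: 5.3
tcp_pos: [473.4, -5.4, 159.5]
orientation: [3.141, -0.002, -0.128]
contact_force: [-0.1, -0.4, -1.4]
gripper_width: 0.207
```

step_arm([
  {"x": 0.004,"y": 0,"z": 0,"ax": 0,"ay": 0,"az": 0,"fingers": 0},
  {"x": 0.012,"y": 0,"z": 0,"ax": 0,"ay": 0,"az": 0,"fingers": 0},
  {"x": 0.022,"y": 0,"z": 0,"ax": 0,"ay": 0,"az": 0,"fingers": 0},
  {"x": 0.033,"y": 0,"z": 0,"ax": 0,"ay": 0,"az": 0,"fingers": 0},
  {"x": 0.045,"y": 0,"z": 0,"ax": 0,"ay": 0,"az": 0,"fingers": 0},
  {"x": 0.057,"y": 0,"z": 0,"ax": 0,"ay": 0,"az": 0,"fingers": 0},
  {"x": 0.068,"y": 0,"z": 0,"ax": 0,"ay": 0,"az": 0,"fingers": 0},
  {"x": 0.077,"y": 0,"z": 0,"ax": 0,"ay": 0,"az": 0,"fingers": 0},
  {"x": 0.083,"y": 0,"z": 0,"ax": 0,"ay": 0,"az": 0,"fingers": 0},
  {"x": 0.085,"y": 0,"z": 0,"ax": 0,"ay": 0,"az": 0,"fingers": 0},
])

```text
clock: 6.13
tcp_pos: [558.7, -16.5, 159.6]
orientation: [3.141, -0.002, -0.128]
contact_force: [-0.3, 0.6, -0.8]
gripper_width: 0.21
```

```bash
python3 -c "
from h import *
o=get_obs();print(o['tcp_pos'],o['orientation'],o['contact_force'],o['moment'],o['gripper_width'])
s=save('side','s3.png');t=save('top','t3.png')
a=cv2.resize(s[150:225,280:380],(800,600),interpolation=cv2.INTER_CUBIC);b=cv2.resize(t[90:190,250:330],(480,600),interpolation=cv2.INTER_CUBIC)
cv2.imwrite('pics/c3.png',cv2.resize(np.hstack([a,b]),(800,375)))"
```

```text
[558.69206193 -16.45636324 159.64702249] [ 3.14082003e+00 -2.30215009e-03 -1.28334662e-01] [-0.25993054  0.59915084 -0.81271029] [0.03491741 0.04080829 0.00628824] 0.21016961866261524
```

View pics/c3.png

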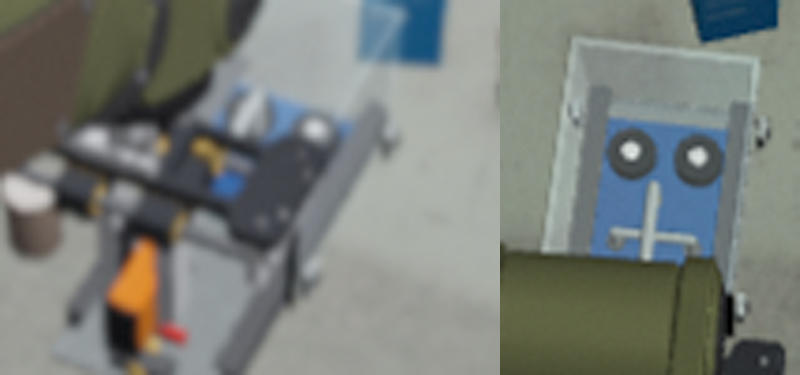

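The top view shows the rod crossing over the middle of the bail at crop (652,240), with its end about 17–20 mm behind the bar and short of the pucks. I'll lower it behind the bail.

step_arm([
  {"x": 0,"y": 0,"z": 0.003,"ax": 0,"ay": 0,"az": 0,"fingers": 0},
  {"x": 0,"y": 0,"z": 0.007,"ax": 0,"ay": 0,"az": 0,"fingers": 0},
  {"x": 0,"y": 0,"z": 0.011,"ax": 0,"ay": 0,"az": 0,"fingers": 0},
  {"x": 0,"y": 0,"z": 0.015,"ax": 0,"ay": 0,"az": 0,"fingers": 0},
  {"x": 0,"y": 0,"z": 0.019,"ax": 0,"ay": 0,"az": 0,"fingers": 0},
  {"x": 0,"y": 0,"z": 0.023,"ax": 0,"ay": 0,"az": 0,"fingers": 0},
  {"x": 0,"y": 0,"z": 0.026,"ax": 0,"ay": 0,"az": 0,"fingers": 0},
  {"x": 0,"y": 0,"z": 0.028,"ax": 0,"ay": 0,"az": 0,"fingers": 0},
  {"x": 0,"y": 0,"z": 0.029,"ax": 0,"ay": 0,"az": 0,"fingers": 0},
  {"x": 0,"y": 0,"z": 0.029,"ax": 0,"ay": 0,"az": 0,"fingers": 0},
])

```text
clock: 7.07
tcp_pos: [557.9, -16.4, 130.3]
orientation: [3.141, -0.001, -0.128]
contact_force: [0.6, -0.4, -1.4]
gripper_width: 0.21
```

step_arm([
  {"x": -0.001,"y": 0,"z": 0,"ax": 0,"ay": 0,"az": 0,"fingers": 0},
  {"x": -0.003,"y": 0,"z": 0,"ax": 0,"ay": 0,"az": 0,"fingers": 0},
  {"x": -0.005,"y": 0,"z": 0,"ax": 0,"ay": 0,"az": 0,"fingers": 0},
  {"x": -0.007,"y": 0,"z": 0,"ax": 0,"ay": 0,"az": 0,"fingers": 0},
  {"x": -0.009,"y": 0,"z": 0,"ax": 0,"ay": 0,"az": 0,"fingers": 0},
  {"x": -0.011,"y": 0,"z": 0,"ax": 0,"ay": 0,"az": 0,"fingers": 0},
  {"x": -0.013,"y": 0,"z": 0,"ax": 0,"ay": 0,"az": 0,"fingers": 0},
  {"x": -0.015,"y": 0,"z": 0,"ax": 0,"ay": 0,"az": 0,"fingers": 0},
  {"x": -0.017,"y": 0,"z": 0,"ax": 0,"ay": 0,"az": 0,"fingers": 0},
  {"x": -0.018,"y": 0,"z": 0,"ax": 0,"ay": 0,"az": 0,"fingers": 0},
])

```text
clock: 7.9
tcp_pos: [540.0, -14.0, 130.4]
orientation: [3.141, -0.002, -0.128]
contact_force: [1.8, 0.4, -1.9]
gripper_width: 0.211
```

step_arm([
  {"x": -0.003,"y": 0,"z": 0,"ax": 0,"ay": 0,"az": 0,"fingers": 0},
  {"x": -0.006,"y": 0,"z": 0,"ax": 0,"ay": 0,"az": 0,"fingers": 0},
  {"x": -0.009,"y": 0,"z": 0,"ax": 0,"ay": 0,"az": 0,"fingers": 0},
  {"x": -0.012,"y": 0,"z": 0,"ax": 0,"ay": 0,"az": 0,"fingers": 0},
  {"x": -0.015,"y": 0,"z": 0,"ax": 0,"ay": 0,"az": 0,"fingers": 0},
  {"x": -0.018,"y": 0,"z": 0,"ax": 0,"ay": 0,"az": 0,"fingers": 0},
  {"x": -0.021,"y": 0,"z": 0,"ax": 0,"ay": 0,"az": 0,"fingers": 0},
  {"x": -0.024,"y": 0,"z": 0,"ax": 0,"ay": 0,"az": 0,"fingers": 0},
  {"x": -0.027,"y": 0,"z": 0,"ax": 0,"ay": 0,"az": 0,"fingers": 0},
  {"x": -0.03,"y": 0,"z": 0,"ax": 0,"ay": 0,"az": 0,"fingers": 0},
])

```text
clock: 8.73
tcp_pos: [509.9, -10.2, 130.4]
orientation: [3.141, -0.002, -0.128]
contact_force: [2.1, -0.4, -1.9]
gripper_width: 0.209
```

```bash
python3 -c "
from h import *
o=get_obs();print(o['tcp_pos'],o['orientation'],o['contact_force'],o['moment'],o['gripper_width'])
t=save('top','t4.png')
print(o['qpos'])
cv2.imwrite('pics/c4.png',cv2.resize(t[90:230,240:340],(560,560*14//10)[:2],interpolation=cv2.INTER_CUBIC)[:600])"
```

```text
[509.91321225 -10.16761337 130.39621121] [ 3.14080604e+00 -2.02155049e-03 -1.28350340e-01] [ 2.09034113 -0.35360395 -1.90607097] [-0.02832541 -0.43564259 -0.04373393] 0.20905967949834187
[-9.14682267e-02  4.29344763e-01  1.79050931e+00 -1.08192929e-03
  9.19747697e-01  1.60833405e+00]
```

View pics/c4.png

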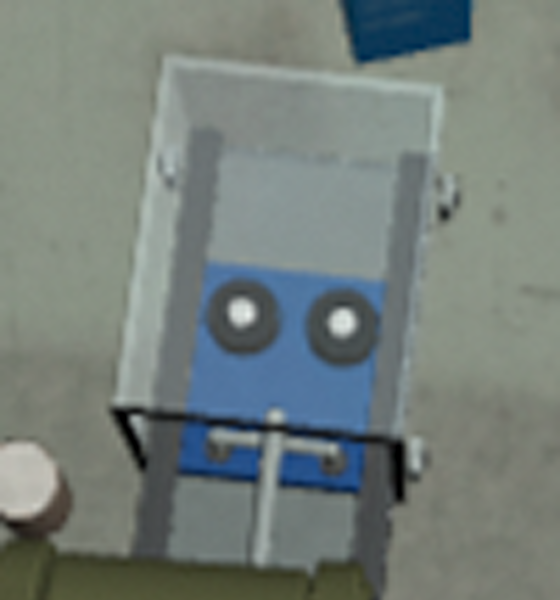

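The tray follows, with the hook centred on the bail and the pucks seated. Now on toward the stop.

step_arm([
  {"x": -0.002,"y": 0,"z": 0,"ax": 0,"ay": 0,"az": 0,"fingers": 0},
  {"x": -0.004,"y": 0,"z": 0,"ax": 0,"ay": 0,"az": 0,"fingers": 0},
  {"x": -0.006,"y": 0,"z": 0,"ax": 0,"ay": 0,"az": 0,"fingers": 0},
  {"x": -0.008,"y": 0,"z": 0,"ax": 0,"ay": 0,"az": 0,"fingers": 0},
  {"x": -0.01,"y": 0,"z": 0,"ax": 0,"ay": 0,"az": 0,"fingers": 0},
  {"x": -0.012,"y": 0,"z": 0,"ax": 0,"ay": 0,"az": 0,"fingers": 0},
  {"x": -0.014,"y": 0,"z": 0,"ax": 0,"ay": 0,"az": 0,"fingers": 0},
  {"x": -0.016,"y": 0,"z": 0,"ax": 0,"ay": 0,"az": 0,"fingers": 0},
  {"x": -0.018,"y": 0,"z": 0,"ax": 0,"ay": 0,"az": 0,"fingers": 0},
  {"x": -0.02,"y": 0,"z": 0,"ax": 0,"ay": 0,"az": 0,"fingers": 0},
])

```text
clock: 9.62
tcp_pos: [489.5, -7.5, 130.3]
orientation: [3.141, -0.002, -0.128]
contact_force: [2.4, -0.5, -0.0]
gripper_width: 0.209
```

```bash
python3 -c "
from h import *
t=save('top','t5.png');e=np.array([.9916,-.1296]);n=np.array([.1296,.9916]);G=np.array([636.4,-25])
H,S,V=cv2.split(cv2.cvtColor(t,cv2.COLOR_BGR2HSV))
for nm,m,z in(('blue',(H>95)&(H<115)&(S>110)&(V>60),18),('red',((H<5)|(H>175))&(S>150)&(V>80),15)):
  p=np.argwhere(m)[:,::-1];p=p[(p[:,0]>250)&(p[:,0]<335)&(p[:,1]>110)&(p[:,1]<225)]
  Q=np.array([onz('top',*q,z) for q in p])-G;x=Q@e;print(nm,len(p),np.percentile(x,[1,3,50,97,99]))
print(get_obs()['contact_force'])
"
```

```text
blue 727 [-23.2589976 -21.8934632  12.26272    64.7475936  65.742752 ]
red 25 [-56.9054784 -56.8729152 -54.2622    -51.741616  -51.702832 ]
[ 1.73562197 -0.5485478   0.18011252]
```

step_arm([
  {"x": -0.002,"y": 0,"z": 0,"ax": 0,"ay": 0,"az": 0,"fingers": 0},
  {"x": -0.004,"y": 0,"z": 0,"ax": 0,"ay": 0,"az": 0,"fingers": 0},
  {"x": -0.006,"y": 0,"z": 0,"ax": 0,"ay": 0,"az": 0,"fingers": 0},
  {"x": -0.008,"y": 0,"z": 0,"ax": 0,"ay": 0,"az": 0,"fingers": 0},
  {"x": -0.01,"y": 0,"z": 0,"ax": 0,"ay": 0,"az": 0,"fingers": 0},
  {"x": -0.012,"y": 0,"z": 0,"ax": 0,"ay": 0,"az": 0,"fingers": 0},
  {"x": -0.014,"y": 0,"z": 0,"ax": 0,"ay": 0,"az": 0,"fingers": 0},
  {"x": -0.016,"y": 0,"z": 0,"ax": 0,"ay": 0,"az": 0,"fingers": 0},
  {"x": -0.018,"y": 0,"z": 0,"ax": 0,"ay": 0,"az": 0,"fingers": 0},
  {"x": -0.019,"y": 0,"z": 0,"ax": 0,"ay": 0,"az": 0,"fingers": 0},
])

```text
clock: 10.5
tcp_pos: [470.1, -5.0, 130.2]
orientation: [3.141, -0.001, -0.128]
contact_force: [1.7, -1.2, -0.2]
gripper_width: 0.21
```

step_arm([
  {"x": -0.0003,"y": 0,"z": 0,"ax": 0,"ay": 0,"az": 0,"fingers": 0},
  {"x": -0.0006,"y": 0,"z": 0,"ax": 0,"ay": 0,"az": 0,"fingers": 0},
  {"x": -0.0009,"y": 0,"z": 0,"ax": 0,"ay": 0,"az": 0,"fingers": 0},
  {"x": -0.0012,"y": 0,"z": 0,"ax": 0,"ay": 0,"az": 0,"fingers": 0},
  {"x": -0.0015,"y": 0,"z": 0,"ax": 0,"ay": 0,"az": 0,"fingers": 0},
  {"x": -0.0018,"y": 0,"z": 0,"ax": 0,"ay": 0,"az": 0,"fingers": 0},
  {"x": -0.0021,"y": 0,"z": 0,"ax": 0,"ay": 0,"az": 0,"fingers": 0},
  {"x": -0.0024,"y": 0,"z": 0,"ax": 0,"ay": 0,"az": 0,"fingers": 0},
  {"x": -0.0027,"y": 0,"z": 0,"ax": 0,"ay": 0,"az": 0,"fingers": 0},
  {"x": -0.003,"y": 0,"z": 0,"ax": 0,"ay": 0,"az": 0,"fingers": 0},
])

```text
clock: 11.33
tcp_pos: [467.2, -4.6, 130.3]
orientation: [3.141, -0.001, -0.128]
contact_force: [3.3, -1.0, -0.8]
gripper_width: 0.209
```

step_arm([
  {"x": -0.0003,"y": 0,"z": 0,"ax": 0,"ay": 0,"az": 0,"fingers": 0},
  {"x": -0.0006,"y": 0,"z": 0,"ax": 0,"ay": 0,"az": 0,"fingers": 0},
  {"x": -0.0009,"y": 0,"z": 0,"ax": 0,"ay": 0,"az": 0,"fingers": 0},
  {"x": -0.0012,"y": 0,"z": 0,"ax": 0,"ay": 0,"az": 0,"fingers": 0},
  {"x": -0.0015,"y": 0,"z": 0,"ax": 0,"ay": 0,"az": 0,"fingers": 0},
  {"x": -0.0018,"y": 0,"z": 0,"ax": 0,"ay": 0,"az": 0,"fingers": 0},
  {"x": -0.002,"y": 0,"z": 0,"ax": 0,"ay": 0,"az": 0,"fingers": 0},
  {"x": -0.002,"y": 0,"z": 0,"ax": 0,"ay": 0,"az": 0,"fingers": 0},
  {"x": -0.002,"y": 0,"z": 0,"ax": 0,"ay": 0,"az": 0,"fingers": 0},
  {"x": -0.002,"y": 0,"z": 0,"ax": 0,"ay": 0,"az": 0,"fingers": 0},
])

```text
clock: 12.17
tcp_pos: [465.1, -4.4, 130.2]
orientation: [3.141, -0.001, -0.128]
contact_force: [2.1, -0.4, -1.1]
gripper_width: 0.213
```

step_arm([
  {"x": -0.0003,"y": 0,"z": 0,"ax": 0,"ay": 0,"az": 0,"fingers": 0},
  {"x": -0.0006,"y": 0,"z": 0,"ax": 0,"ay": 0,"az": 0,"fingers": 0},
  {"x": -0.0009,"y": 0,"z": 0,"ax": 0,"ay": 0,"az": 0,"fingers": 0},
  {"x": -0.0012,"y": 0,"z": 0,"ax": 0,"ay": 0,"az": 0,"fingers": 0},
  {"x": -0.0015,"y": 0,"z": 0,"ax": 0,"ay": 0,"az": 0,"fingers": 0},
  {"x": -0.0018,"y": 0,"z": 0,"ax": 0,"ay": 0,"az": 0,"fingers": 0},
  {"x": -0.002,"y": 0,"z": 0,"ax": 0,"ay": 0,"az": 0,"fingers": 0},
  {"x": -0.002,"y": 0,"z": 0,"ax": 0,"ay": 0,"az": 0,"fingers": 0},
  {"x": -0.002,"y": 0,"z": 0,"ax": 0,"ay": 0,"az": 0,"fingers": 0},
  {"x": -0.002,"y": 0,"z": 0,"ax": 0,"ay": 0,"az": 0,"fingers": 0},
])

```text
clock: 13.0
tcp_pos: [463.2, -4.1, 130.2]
orientation: [3.141, -0.001, -0.128]
contact_force: [2.3, -0.3, 0.7]
gripper_width: 0.207
```

step_arm([
  {"x": -0.0003,"y": 0,"z": 0,"ax": 0,"ay": 0,"az": 0,"fingers": 0},
  {"x": -0.0006,"y": 0,"z": 0,"ax": 0,"ay": 0,"az": 0,"fingers": 0},
  {"x": -0.0009,"y": 0,"z": 0,"ax": 0,"ay": 0,"az": 0,"fingers": 0},
  {"x": -0.0012,"y": 0,"z": 0,"ax": 0,"ay": 0,"az": 0,"fingers": 0},
  {"x": -0.0015,"y": 0,"z": 0,"ax": 0,"ay": 0,"az": 0,"fingers": 0},
  {"x": -0.0018,"y": 0,"z": 0,"ax": 0,"ay": 0,"az": 0,"fingers": 0},
  {"x": -0.002,"y": 0,"z": 0,"ax": 0,"ay": 0,"az": 0,"fingers": 0},
  {"x": -0.002,"y": 0,"z": 0,"ax": 0,"ay": 0,"az": 0,"fingers": 0},
  {"x": -0.002,"y": 0,"z": 0,"ax": 0,"ay": 0,"az": 0,"fingers": 0},
  {"x": -0.002,"y": 0,"z": 0,"ax": 0,"ay": 0,"az": 0,"fingers": 0},
])

```text
clock: 13.83
tcp_pos: [461.3, -3.9, 130.3]
orientation: [3.141, -0.002, -0.128]
contact_force: [5.1, -0.8, -1.6]
gripper_width: 0.213
```

step_arm([
  {"x": -0.0002,"y": 0,"z": 0,"ax": 0,"ay": 0,"az": 0,"fingers": 0},
  {"x": -0.0004,"y": 0,"z": 0,"ax": 0,"ay": 0,"az": 0,"fingers": 0},
  {"x": -0.0006,"y": 0,"z": 0,"ax": 0,"ay": 0,"az": 0,"fingers": 0},
  {"x": -0.0008,"y": 0,"z": 0,"ax": 0,"ay": 0,"az": 0,"fingers": 0},
  {"x": -0.001,"y": 0,"z": 0,"ax": 0,"ay": 0,"az": 0,"fingers": 0},
  {"x": -0.001,"y": 0,"z": 0,"ax": 0,"ay": 0,"az": 0,"fingers": 0},
  {"x": -0.001,"y": 0,"z": 0,"ax": 0,"ay": 0,"az": 0,"fingers": 0},
  {"x": -0.001,"y": 0,"z": 0,"ax": 0,"ay": 0,"az": 0,"fingers": 0},
  {"x": -0.001,"y": 0,"z": 0,"ax": 0,"ay": 0,"az": 0,"fingers": 0},
  {"x": -0.001,"y": 0,"z": 0,"ax": 0,"ay": 0,"az": 0,"fingers": 0},
])

```text
clock: 14.67
tcp_pos: [460.5, -3.8, 130.4]
orientation: [3.141, -0.002, -0.128]
contact_force: [6.6, -1.1, -1.7]
gripper_width: 0.209
```

step_arm([
  {"x": -0.0002,"y": 0,"z": 0,"ax": 0,"ay": 0,"az": 0,"fingers": 0},
  {"x": -0.0004,"y": 0,"z": 0,"ax": 0,"ay": 0,"az": 0,"fingers": 0},
  {"x": -0.0006,"y": 0,"z": 0,"ax": 0,"ay": 0,"az": 0,"fingers": 0},
  {"x": -0.0008,"y": 0,"z": 0,"ax": 0,"ay": 0,"az": 0,"fingers": 0},
  {"x": -0.001,"y": 0,"z": 0,"ax": 0,"ay": 0,"az": 0,"fingers": 0},
  {"x": -0.001,"y": 0,"z": 0,"ax": 0,"ay": 0,"az": 0,"fingers": 0},
  {"x": -0.001,"y": 0,"z": 0,"ax": 0,"ay": 0,"az": 0,"fingers": 0},
  {"x": -0.001,"y": 0,"z": 0,"ax": 0,"ay": 0,"az": 0,"fingers": 0},
  {"x": -0.001,"y": 0,"z": 0,"ax": 0,"ay": 0,"az": 0,"fingers": 0},
  {"x": -0.001,"y": 0,"z": 0,"ax": 0,"ay": 0,"az": 0,"fingers": 0},
])

```text
clock: 15.5
tcp_pos: [460.0, -3.7, 130.5]
orientation: [3.141, -0.004, -0.128]
contact_force: [9.4, -1.2, -3.5]
gripper_width: 0.206
```

```bash
python3 -c "
from h import *
for i in range(4):
  snapshot('top');o=get_obs();print(o['tcp_pos'],o['contact_force'])"
```

```text
[459.98000486  -3.72242475 130.54423183] [ 8.67871836 -1.13987129 -3.40605157]
[459.9770313   -3.70635815 130.52397078] [ 8.52794298 -0.96794542 -2.87468195]
[459.97043758  -3.70005389 130.52652077] [ 7.92784352 -1.43641233 -2.85887999]
[459.97630019  -3.71279741 130.53489293] [ 8.04037694 -0.62882603 -3.42602018]
```

step_arm([
  {"x": -0.0006,"y": 0,"z": 0,"ax": 0,"ay": 0,"az": 0,"fingers": 0},
  {"x": -0.0008,"y": 0,"z": 0,"ax": 0,"ay": 0,"az": 0,"fingers": 0},
  {"x": -0.001,"y": 0,"z": 0,"ax": 0,"ay": 0,"az": 0,"fingers": 0},
  {"x": -0.0012,"y": 0,"z": 0,"ax": 0,"ay": 0,"az": 0,"fingers": 0},
  {"x": -0.0014,"y": 0,"z": 0,"ax": 0,"ay": 0,"az": 0,"fingers": 0},
  {"x": -0.0016,"y": 0,"z": 0,"ax": 0,"ay": 0,"az": 0,"fingers": 0},
  {"x": -0.0018,"y": 0,"z": 0,"ax": 0,"ay": 0,"az": 0,"fingers": 0},
  {"x": -0.002,"y": 0,"z": 0,"ax": 0,"ay": 0,"az": 0,"fingers": 0},
  {"x": -0.002,"y": 0,"z": 0,"ax": 0,"ay": 0,"az": 0,"fingers": 0},
  {"x": -0.002,"y": 0,"z": 0,"ax": 0,"ay": 0,"az": 0,"fingers": 0},
])

```text
clock: 16.53
tcp_pos: [458.6, -3.6, 130.6]
orientation: [3.141, -0.006, -0.128]
contact_force: [12.1, -1.8, -5.6]
gripper_width: 0.21
```

```bash
python3 -c "
from h import *
for i in range(4):
  snapshot('top');o=get_obs();print(o['tcp_pos'],o['orientation'],o['contact_force'])"
```

```text
[458.62754438  -3.54924553 130.65503639] [ 3.14089224 -0.00564211 -0.12827823] [12.14487914 -1.78233732 -6.51934853]
[458.62869769  -3.54265685 130.63856082] [ 3.14089584 -0.00559371 -0.12829189] [11.39583522 -1.9690451  -5.93610113]
[458.6263851   -3.54642775 130.62012188] [ 3.14091786 -0.0055649  -0.12830697] [11.91989407 -0.64880147 -5.50572424]
[458.61455756  -3.56243803 130.62433685] [ 3.14087806 -0.00556937 -0.12832298] [10.79102973 -0.96463127 -5.24898922]
```

step_arm([
  {"x": -0.0008,"y": 0,"z": 0,"ax": 0,"ay": 0,"az": 0,"fingers": 0},
  {"x": -0.001,"y": 0,"z": 0,"ax": 0,"ay": 0,"az": 0,"fingers": 0},
  {"x": -0.0012,"y": 0,"z": 0,"ax": 0,"ay": 0,"az": 0,"fingers": 0},
  {"x": -0.0015,"y": 0,"z": 0,"ax": 0,"ay": 0,"az": 0,"fingers": 0},
  {"x": -0.0018,"y": 0,"z": 0,"ax": 0,"ay": 0,"az": 0,"fingers": 0},
  {"x": -0.002,"y": 0,"z": 0,"ax": 0,"ay": 0,"az": 0,"fingers": 0},
  {"x": -0.0022,"y": 0,"z": 0,"ax": 0,"ay": 0,"az": 0,"fingers": 0},
  {"x": -0.0024,"y": 0,"z": 0,"ax": 0,"ay": 0,"az": 0,"fingers": 0},
  {"x": -0.0024,"y": 0,"z": 0,"ax": 0,"ay": 0,"az": 0,"fingers": 0},
  {"x": -0.0024,"y": 0,"z": 0,"ax": 0,"ay": 0,"az": 0,"fingers": 0},
])

```text
clock: 17.57
tcp_pos: [457.2, -3.4, 130.8]
orientation: [3.141, -0.008, -0.128]
contact_force: [15.4, -0.9, -8.5]
gripper_width: 0.208
```

```bash
python3 -c "
from h import *
for i in range(12):
  snapshot('top');o=get_obs();print(o['tcp_pos'].round(2),o['contact_force'].round(1))"
```

```text
[457.17  -3.37 130.79] [15.3 -1.5 -8.5]
[457.2   -3.39 130.79] [15.6 -1.9 -8.1]
[457.2   -3.38 130.8 ] [15.6 -1.3 -8.1]
[457.18  -3.38 130.76] [16.5 -1.7 -8.3]
[457.18  -3.39 130.76] [15.2 -2.3 -7.1]
[457.2   -3.37 130.81] [14.4 -1.6 -7.9]
[457.21  -3.39 130.8 ] [15.  -1.2 -8.2]
[457.21  -3.38 130.8 ] [16.  -2.  -8.4]
[457.2   -3.39 130.79] [15.1 -1.8 -7.7]
[457.18  -3.38 130.79] [15.6 -1.8 -8.9]
[457.18  -3.36 130.78] [14.9 -1.3 -8.6]
[457.21  -3.39 130.79] [15.1 -1.9 -8.5]
```

step_arm([
  {"x": -0.0011,"y": 0,"z": 0,"ax": 0,"ay": 0,"az": 0,"fingers": 0},
  {"x": -0.0012,"y": 0,"z": 0,"ax": 0,"ay": 0,"az": 0,"fingers": 0},
  {"x": -0.0014,"y": 0,"z": 0,"ax": 0,"ay": 0,"az": 0,"fingers": 0},
  {"x": -0.0016,"y": 0,"z": 0,"ax": 0,"ay": 0,"az": 0,"fingers": 0},
  {"x": -0.0016,"y": 0,"z": 0,"ax": 0,"ay": 0,"az": 0,"fingers": 0},
  {"x": -0.0016,"y": 0,"z": 0,"ax": 0,"ay": 0,"az": 0,"fingers": 0},
  {"x": -0.0016,"y": 0,"z": 0,"ax": 0,"ay": 0,"az": 0,"fingers": 0},
  {"x": -0.0016,"y": 0,"z": 0,"ax": 0,"ay": 0,"az": 0,"fingers": 0},
  {"x": -0.0016,"y": 0,"z": 0,"ax": 0,"ay": 0,"az": 0,"fingers": 0},
  {"x": -0.0016,"y": 0,"z": 0,"ax": 0,"ay": 0,"az": 0,"fingers": 0},
])

```text
clock: 19.0
tcp_pos: [456.6, -3.3, 131.0]
orientation: [3.141, -0.011, -0.128]
contact_force: [16.1, -1.5, -8.9]
gripper_width: 0.208
```

```bash
python3 -c "
from h import *
F=[]
for i in range(12):
  t=snapshot('top');o=get_obs();F.append(o['contact_force'])
print(o['tcp_pos'].round(2),o['orientation'],np.mean(F,0).round(2))
t=t[:,:,::-1].copy();cv2.imwrite('pics/t6.png',t)
e=np.array([.9916,-.1296]);G=np.array([636.4,-25])
H,S,V=cv2.split(cv2.cvtColor(t,cv2.COLOR_BGR2HSV))
for nm,m,z in(('blue',(H>95)&(H<115)&(S>110)&(V>60),18),('red',((H<5)|(H>175))&(S>150)&(V>80),15)):
  p=np.argwhere(m)[:,::-1];p=p[(p[:,0]>250)&(p[:,0]<335)&(p[:,1]>110)&(p[:,1]<225)]
  if len(p):
    Q=np.array([onz('top',*q,z) for q in p])-G;x=Q@e;print(nm,len(p),np.percentile(x,[1,3,50,97,99]))
cv2.imwrite('pics/c6.png',cv2.resize(t[100:220,250:330],(400,600),interpolation=cv2.INTER_CUBIC))
"
```

```text
[456.67  -3.32 131.01] [ 3.14114022 -0.01152846 -0.12841388] [16.19 -1.73 -7.95]
blue 812 [-53.1446404 -52.0602044 -15.95796    33.6573436  34.9090956]
red 22 [-59.4508832 -59.3256896 -56.7388    -54.313104  -54.279168 ]
```

View pics/c6.png

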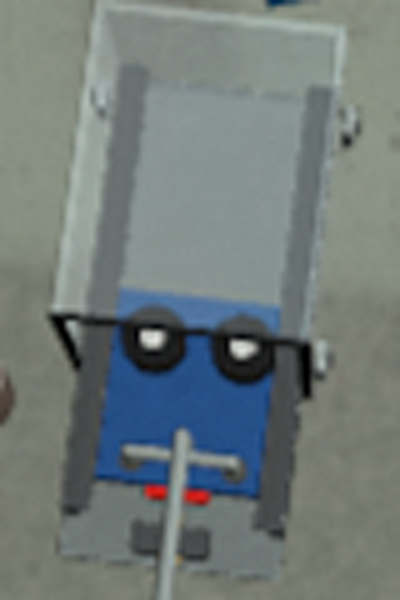

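The pad has moved about 2.5 mm on camera, which puts it at roughly 13.5 N and agrees with 16.3 N pull less friction. It has been held there for over 0.6 s, the hook is on the bail and the pucks are seated. Now unhook: forward, then up.

step_arm([
  {"x": 0.0005,"y": 0,"z": 0,"ax": 0,"ay": 0,"az": 0,"fingers": 0},
  {"x": 0.0015,"y": 0,"z": 0,"ax": 0,"ay": 0,"az": 0,"fingers": 0},
  {"x": 0.003,"y": 0,"z": 0,"ax": 0,"ay": 0,"az": 0,"fingers": 0},
  {"x": 0.005,"y": 0,"z": 0,"ax": 0,"ay": 0,"az": 0,"fingers": 0},
  {"x": 0.007,"y": 0,"z": 0,"ax": 0,"ay": 0,"az": 0,"fingers": 0},
  {"x": 0.009,"y": 0,"z": 0,"ax": 0,"ay": 0,"az": 0,"fingers": 0},
  {"x": 0.011,"y": 0,"z": 0,"ax": 0,"ay": 0,"az": 0,"fingers": 0},
  {"x": 0.013,"y": 0,"z": 0,"ax": 0,"ay": 0,"az": 0,"fingers": 0},
  {"x": 0.014,"y": 0,"z": 0,"ax": 0,"ay": 0,"az": 0,"fingers": 0},
  {"x": 0.014,"y": 0,"z": 0,"ax": 0,"ay": 0,"az": 0,"fingers": 0},
])

```text
clock: 20.43
tcp_pos: [470.7, -5.1, 131.1]
orientation: [3.141, -0.011, -0.128]
contact_force: [0.7, -0.1, -1.6]
gripper_width: 0.21
```

```bash
python3 -c "
from h import *
t=save('top','t7.png');o=get_obs();print(o['tcp_pos'],o['orientation'],o['contact_force'],o['moment'])
cv2.imwrite('pics/c7.png',cv2.resize(t[110:220,250:330],(436,600),interpolation=cv2.INTER_CUBIC))"
```

```text
[470.52677962  -5.10304913 131.09715967] [ 3.14112132 -0.01127799 -0.12838665] [ 0.70173602  0.12653272 -1.48652182] [0.06031221 0.02977407 0.00309524]
```

View pics/c7.png

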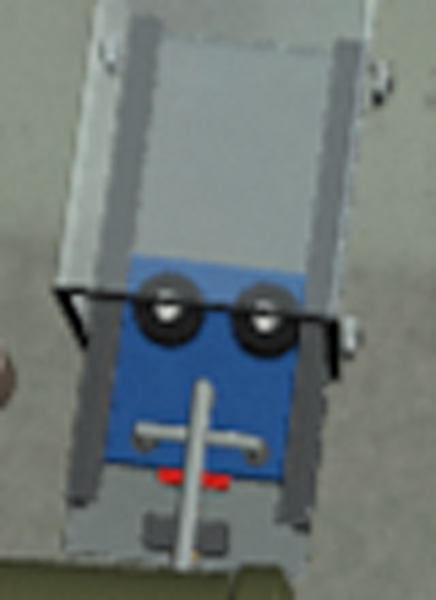

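The hook is now about 20 mm behind the bail and the tray is still at the pad. Lifting.

step_arm([
  {"x": 0,"y": 0,"z": -0.003,"ax": 0,"ay": 0,"az": 0,"fingers": 0},
  {"x": 0,"y": 0,"z": -0.01,"ax": 0,"ay": 0,"az": 0,"fingers": 0},
  {"x": 0,"y": 0,"z": -0.02,"ax": 0,"ay": 0,"az": 0,"fingers": 0},
  {"x": 0,"y": 0,"z": -0.03,"ax": 0,"ay": 0,"az": 0,"fingers": 0},
  {"x": 0,"y": 0,"z": -0.042,"ax": 0,"ay": 0,"az": 0,"fingers": 0},
  {"x": 0,"y": 0,"z": -0.054,"ax": 0,"ay": 0,"az": 0,"fingers": 0},
  {"x": 0,"y": 0,"z": -0.065,"ax": 0,"ay": -0.6,"az": 0,"fingers": 0},
  {"x": 0,"y": 0,"z": -0.073,"ax": 0,"ay": -0.6,"az": 0,"fingers": 0},
  {"x": 0,"y": 0,"z": -0.076,"ax": 0,"ay": -0.6,"az": 0,"fingers": 0},
  {"x": 0,"y": 0,"z": -0.076,"ax": 0,"ay": -0.6,"az": 0,"fingers": 0},
])

```text
clock: 21.32
tcp_pos: [469.9, -5.0, 208.1]
orientation: [3.141, -0.003, -0.128]
contact_force: [-0.5, -0.1, -1.2]
gripper_width: 0.211
```

step_arm([
  {"x": -0.003,"y": 0.02,"z": 0,"ax": 0,"ay": 0,"az": 1.5,"fingers": 0},
  {"x": -0.005,"y": 0.05,"z": 0,"ax": 0,"ay": 0,"az": 4,"fingers": 0},
  {"x": -0.005,"y": 0.084,"z": 0,"ax": 0,"ay": 0,"az": 7,"fingers": 0},
  {"x": -0.005,"y": 0.12,"z": 0,"ax": 0,"ay": 0,"az": 10,"fingers": 0},
  {"x": -0.004,"y": 0.156,"z": 0,"ax": 0,"ay": 0,"az": 13.5,"fingers": 0},
  {"x": -0.002,"y": 0.192,"z": 0,"ax": 0,"ay": 0,"az": 16.5,"fingers": 0},
  {"x": 0,"y": 0.225,"z": 0,"ax": 0,"ay": 0,"az": 19.5,"fingers": 0},
  {"x": 0.002,"y": 0.252,"z": 0,"ax": 0,"ay": 0,"az": 22,"fingers": 0},
  {"x": 0.004,"y": 0.27,"z": 0,"ax": 0,"ay": 0,"az": 23.2,"fingers": 0},
  {"x": 0.0043,"y": 0.2757,"z": 0,"ax": 0,"ay": 0,"az": 23.6,"fingers": 0},
])

```text
clock: 22.15
tcp_pos: [438.3, -281.1, 207.5]
orientation: [-3.141, -0.002, -0.544]
contact_force: [-1.3, -0.4, -1.7]
gripper_width: 0.211
```

```bash
python3 -c "
from h import *
o=get_obs();print(o['tcp_pos'],o['orientation'])
t=save('top','t8.png');s=save('side','s8.png')
cv2.imwrite('pics/c8.png',np.vstack([cv2.resize(t[90:290,230:470],(600,500))[:,:],])[:600])"
```

```text
[ 438.27710701 -281.12619992  207.47711554] [-3.14106734e+00 -2.05011094e-03 -5.43707308e-01]
```

View pics/c8.png

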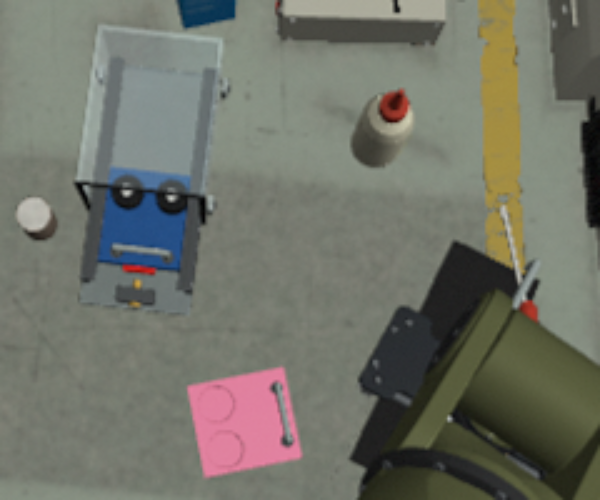

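Tray is out, pucks seated, bystanders in place, and the hook is above the mat. Lowering.

step_arm([
  {"x": 0,"y": 0,"z": 0.015,"ax": 0,"ay": 0,"az": 0,"fingers": 0},
  {"x": 0,"y": 0,"z": 0.03,"ax": 0,"ay": 0,"az": 0,"fingers": 0},
  {"x": 0,"y": 0,"z": 0.045,"ax": 0,"ay": 0,"az": 0,"fingers": 0},
  {"x": 0,"y": 0,"z": 0.06,"ax": 0,"ay": 0,"az": 0,"fingers": 0},
  {"x": 0,"y": 0,"z": 0.073,"ax": 0,"ay": 0,"az": 0,"fingers": 0},
  {"x": 0,"y": 0,"z": 0.083,"ax": 0,"ay": 0,"az": 0,"fingers": 0},
  {"x": 0,"y": 0,"z": 0.09,"ax": 0,"ay": 0,"az": 0,"fingers": 0},
  {"x": 0,"y": 0,"z": 0.094,"ax": 0,"ay": 0,"az": 0,"fingers": 0},
  {"x": 0,"y": 0,"z": 0.096,"ax": 0,"ay": 0,"az": 0,"fingers": 0},
  {"x": 0,"y": 0,"z": 0.096,"ax": 0,"ay": 0,"az": 0,"fingers": 0},
])

```text
clock: 23.08
tcp_pos: [438.8, -279.1, 111.5]
orientation: [-3.141, -0.002, -0.541]
contact_force: [0.0, -0.6, -0.3]
gripper_width: 0.211
```

step_arm([
  {"x": 0,"y": 0,"z": 0.0005,"ax": 0,"ay": 0,"az": 0,"fingers": 0},
  {"x": 0,"y": 0,"z": 0.001,"ax": 0,"ay": 0,"az": 0,"fingers": 0},
  {"x": 0,"y": 0,"z": 0.0015,"ax": 0,"ay": 0,"az": 0,"fingers": 0},
  {"x": 0,"y": 0,"z": 0.002,"ax": 0,"ay": 0,"az": 0,"fingers": 0},
  {"x": 0,"y": 0,"z": 0.0025,"ax": 0,"ay": 0,"az": 0,"fingers": 0},
  {"x": 0,"y": 0,"z": 0.003,"ax": 0,"ay": 0,"az": 0,"fingers": 0},
  {"x": 0,"y": 0,"z": 0.0035,"ax": 0,"ay": 0,"az": 0,"fingers": 0},
  {"x": 0,"y": 0,"z": 0.004,"ax": 0,"ay": 0,"az": 0,"fingers": 0},
  {"x": 0,"y": 0,"z": 0.004,"ax": 0,"ay": 0,"az": 0,"fingers": 0},
  {"x": 0,"y": 0,"z": 0.004,"ax": 0,"ay": 0,"az": 0,"fingers": 0},
])

```text
clock: 23.92
tcp_pos: [438.8, -279.1, 107.5]
orientation: [-3.141, -0.002, -0.541]
contact_force: [-0.2, 0.8, -1.8]
gripper_width: 0.206
```

step_arm([
  {"x": 0,"y": 0,"z": 0.0005,"ax": 0,"ay": 0,"az": 0,"fingers": 0},
  {"x": 0,"y": 0,"z": 0.001,"ax": 0,"ay": 0,"az": 0,"fingers": 0},
  {"x": 0,"y": 0,"z": 0.0012,"ax": 0,"ay": 0,"az": 0,"fingers": 0},
  {"x": 0,"y": 0,"z": 0.0014,"ax": 0,"ay": 0,"az": 0,"fingers": 0},
  {"x": 0,"y": 0,"z": 0.0016,"ax": 0,"ay": 0,"az": 0,"fingers": 0},
  {"x": 0,"y": 0,"z": 0.0018,"ax": 0,"ay": 0,"az": 0,"fingers": 0},
  {"x": 0,"y": 0,"z": 0.0018,"ax": 0,"ay": 0,"az": 0,"fingers": 0},
  {"x": 0,"y": 0,"z": 0.0018,"ax": 0,"ay": 0,"az": 0,"fingers": 0},
  {"x": 0,"y": 0,"z": 0.0018,"ax": 0,"ay": 0,"az": 0,"fingers": 0},
  {"x": 0,"y": 0,"z": 0.0018,"ax": 0,"ay": 0,"az": 0,"fingers": 0},
])

```text
clock: 24.75
tcp_pos: [438.8, -279.1, 105.9]
orientation: [-3.141, -0.002, -0.541]
contact_force: [-2.0, 1.6, 5.1]
gripper_width: 0.207
```

Contact at the same height as the start. Open, then rise.

step_arm([
  {"x": 0,"y": 0,"z": 0,"ax": 0,"ay": 0,"az": 0,"fingers": 0.022},
  {"x": 0,"y": 0,"z": 0,"ax": 0,"ay": 0,"az": 0,"fingers": 0.026},
  {"x": 0,"y": 0,"z": 0,"ax": 0,"ay": 0,"az": 0,"fingers": 0.032},
  {"x": 0,"y": 0,"z": 0,"ax": 0,"ay": 0,"az": 0,"fingers": 0.04},
  {"x": 0,"y": 0,"z": 0,"ax": 0,"ay": 0,"az": 0,"fingers": 0.05},
  {"x": 0,"y": 0,"z": 0,"ax": 0,"ay": 0,"az": 0,"fingers": 0.06},
  {"x": 0,"y": 0,"z": 0,"ax": 0,"ay": 0,"az": 0,"fingers": 0.06},
  {"x": 0,"y": 0,"z": 0,"ax": 0,"ay": 0,"az": 0,"fingers": 0.06},
  {"x": 0,"y": 0,"z": 0,"ax": 0,"ay": 0,"az": 0,"fingers": 0.06},
  {"x": 0,"y": 0,"z": 0,"ax": 0,"ay": 0,"az": 0,"fingers": 0.06},
])

```text
clock: 25.58
tcp_pos: [438.8, -279.1, 106.0]
orientation: [-3.141, -0.002, -0.541]
contact_force: [0.4, -0.3, -0.2]
gripper_width: 0.641
```

step_arm([
  {"x": 0,"y": 0,"z": -0.005,"ax": 0,"ay": 0,"az": 0,"fingers": 0.06},
  {"x": 0,"y": 0,"z": -0.015,"ax": 0,"ay": 0,"az": 0,"fingers": 0.06},
  {"x": 0,"y": 0,"z": -0.03,"ax": 0,"ay": 0,"az": 0,"fingers": 0.06},
  {"x": 0,"y": 0,"z": -0.05,"ax": 0,"ay": 0,"az": 0,"fingers": 0.06},
  {"x": 0,"y": 0,"z": -0.07,"ax": 0,"ay": 0,"az": 0,"fingers": 0.06},
  {"x": 0,"y": 0,"z": -0.09,"ax": 0,"ay": 0,"az": 0,"fingers": 0.06},
  {"x": 0,"y": 0,"z": -0.11,"ax": 0,"ay": 0,"az": 0,"fingers": 0.06},
  {"x": 0,"y": 0,"z": -0.13,"ax": 0,"ay": 0,"az": 0,"fingers": 0.06},
  {"x": 0,"y": 0,"z": -0.145,"ax": 0,"ay": 0,"az": 0,"fingers": 0.06},
  {"x": 0,"y": 0,"z": -0.15,"ax": 0,"ay": 0,"az": 0,"fingers": 0.06},
])

```text
clock: 26.42
tcp_pos: [438.9, -279.3, 259.2]
orientation: [-3.141, -0.006, -0.541]
contact_force: [0.2, -0.2, 0.1]
gripper_width: 0.642
```

step_arm([
  {"x": -0.015,"y": 0.01,"z": 0,"ax": 0,"ay": 0,"az": 0,"fingers": 0.06},
  {"x": -0.03,"y": 0.02,"z": 0,"ax": 0,"ay": 0,"az": 0,"fingers": 0.06},
  {"x": -0.05,"y": 0.035,"z": 0,"ax": 0,"ay": 0,"az": 0,"fingers": 0.06},
  {"x": -0.07,"y": 0.05,"z": 0,"ax": 0,"ay": 0,"az": 0,"fingers": 0.06},
  {"x": -0.09,"y": 0.065,"z": 0,"ax": 0,"ay": 0,"az": 0,"fingers": 0.06},
  {"x": -0.11,"y": 0.08,"z": 0,"ax": 0,"ay": 0,"az": 0,"fingers": 0.06},
  {"x": -0.13,"y": 0.095,"z": 0,"ax": 0,"ay": 0,"az": 0,"fingers": 0.06},
  {"x": -0.15,"y": 0.11,"z": 0,"ax": 0,"ay": 0,"az": 0,"fingers": 0.06},
  {"x": -0.165,"y": 0.12,"z": 0,"ax": 0,"ay": 0,"az": 0,"fingers": 0.06},
  {"x": -0.17,"y": 0.125,"z": 0,"ax": 0,"ay": 0,"az": 0,"fingers": 0.06},
])

```text
clock: 27.25
tcp_pos: [227.1, -298.7, 258.2]
orientation: [-3.141, -0.006, -0.542]
contact_force: [0.0, 0.4, -0.0]
gripper_width: 0.637
```

```bash
python3 -c "
from h import *
o=get_obs();print(o['clock'],o['tcp_pos'],o['contact_force'])
t=save('top','t9.png');s=save('side','s9.png')
cv2.imwrite('pics/c9.png',cv2.resize(t[90:300,180:480],(800,560),interpolation=cv2.INTER_CUBIC))"
```

```text
27.25 [ 227.11986215 -298.72733292  258.18606775] [ 0.00715626  0.44448349 -0.00457115]
```

View pics/c9.png

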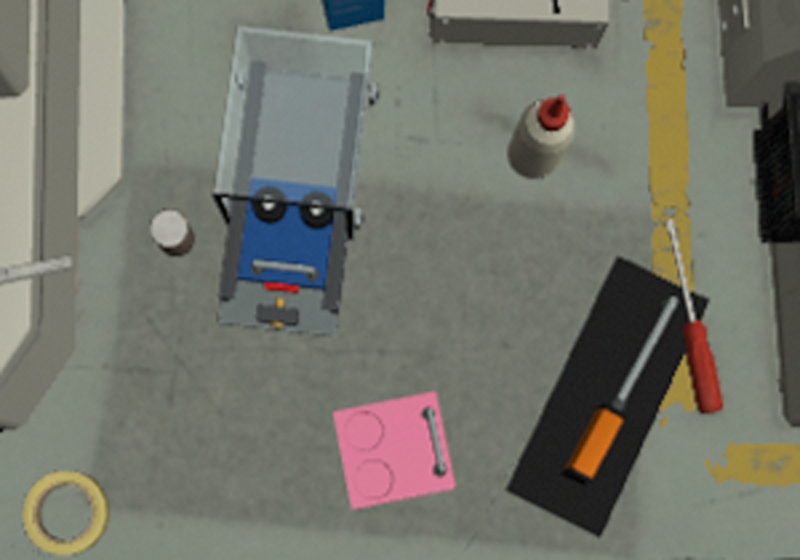

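The hook stands on the mat with its tip toward +x (crop handle (597,440), rod end (672,302)). The tray rests at the pad, both pucks are in their nests and the bystanders haven't moved. Handing in.

```bash
python3 -c "
from h import *
print(job_done())"
```

```text
the job is handed in; nothing more can be done
None
```

The job is done and handed in at about 27 s of the 72 s allowed. No verdict is reported, so what follows rests on my own checks.

- **Pull:** I hooked the bail and drew the tray onto the sprung stop. The wrist pull was about 16.3 N. I estimate roughly 13.5 N on the stop, from that pull less about 2–3.5 N friction, and from about 2.5 mm of pad travel seen on camera. I held it there for over half a second; the step before it was a little lower, around 12 N.
- **Return:** I unhooked and set the hook down upright at the height it was picked up from. From the arm position and mat corners, it is about 5 mm and 0.06 rad off the mat's frame.
- **Last picture:** Tray at the stop with its origin about 7 mm before the hood's edge, both specimens in their nests, bystanders where they were and the arm clear. No check failed.
- **Disagreements:** The hook first lay about 0.12 rad off the mat's direction, so I laid it nearer the mat's. The stop force was inferred, not measured directly. While pressing, the wrist also read about 8 N downward, which I did not explain, and it vanished on unhooking.

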